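Open the light-curing unit by its two catch buttons

ROBOT

A 6-joint arm with a two-finger parallel gripper is mounted at the origin on the work surface. World frame = base frame: x ahead of the robot, y to its left, z up, the work surface at z = 0. Lengths are in m, angles in rad, forces in N, time in s.
With the tool pointing down it reaches from about 0.375 to 0.975 m from the base axis. Payload 3.8 kg.
Tool frame: the origin (TCP) lies on the mounting face of the last link; the fingertips stand 173 mm ahead of it and the grasp point (between the pads) lies 155 mm ahead of it; z points along the fingers, y is the direction in which the jaws open and shut (so a half turn about z gives the same grasp; the last joint's range is limited). The gripper opens to 85 mm and grips with 20 to 120 N. Pads are 22 mm wide; open, the fingers measure 114 mm over their backs; the gripper's body (76 mm by 85 mm) begins 54 mm behind the grasp point. The pads swing forward as they close: fully open they stand 13 mm farther back than shut.
Start: joints at [-1.3, 0.264, 1.604, -0, 1.274, -0.037], TCP at [0.204, -0.643, 0.405] pointing down, gripper open.
Joint ranges: [-2.63, 2.63], [-0.94, 2.18], [0.31, 2.57], [-1.31, 4.45], [0, 2.66], [-2.55, 2.55]. Speed limits (rad/s): [2.57, 2.57, 3.14, 3.14, 3.14, 3.14].

INTERFACE

Orientations are given as a rotation vector (axis times angle).
In Python, from workcell import bot gives the robot as it stands.
- The arm moves only by the shell command python3 -m jog 'ROWS' [FORCE]. ROWS is JSON, a list that holds one entry, the list of rows, each a list of 7 numbers: the closure, from 0 (fully open) to 1 (shut), then the shift along the tool's x, y, z in cm, then the turn, a rotation vector about the tool's x, y, z in rad. A call has 1 to 12 rows; each row is the pose to reach, as a shift and turn from the pose commanded when the call began, along the tool's axes at that moment; what a row does not reach only later rows make up. A row lasts 1/8 s, in which the tool goes at most 62.5 mm and 10.7 degrees, less where a joint would pass 70% of its speed; a pose out of reach is approached as far as the arm can. A call with a gripper value outside its range is refused whole. The fingers move at their own pace and stop on an object; FORCE is the grip in N (left out, the last holds). Time passes only in rows, so rows that repeat a pose let the fingers close. It gives the time, the measured TCP pose, the force and the opening at its end, in the units of the state.
- bot.read_state(): the state, without advancing time (a new reading comes with each control period).
- bot.read_camera(name): name is "scene" or "side" or "wrist"; returns the picture (384x512x3 uint8, red, green, blue); there is no depth.
- bot.camera_model(name): a dict with "intrinsics" (3x3 intrinsics, pixels), "rvec" (rotation vector, rad) and "tvec" (3), from world to camera coordinates, as OpenCV has them. Camera axes: x right, y down, z forward; pixel columns grow to the right and rows downward; lengths in m; the calibration is good to about 2 mm. A picture is of the moment at which its call begins: read the wrist's pose just before it. camera_model takes no time and is no camera call; for the wrist camera it gives the pose at the moment of the call.
- bot.finish_job(): hands the job in, once; it reports no verdict.
The state is a dict: "time": time; "q": joint angles; "joint_vel": joint speeds; "joint_torque": joint torques, N m; "tool_pos": TCP position; "tcp_rot": TCP orientation; "wrist_force": force on the tool from outside, world axes, zero at the start; "torque": the same for the moment, N m; "width": opening from 0.0 (shut) to 1.0 (fully open).
Only numpy, scipy, OpenCV 4.12 (cv2) and the standard library are available. Lean on these libraries where they do the work, as an engineer would, in place of code of your own. Each camera call takes 0.05 s, during which the arm holds its last target.

TASK

The printed dental models in the light-curing unit are done and have to come out. Switch the lamp off by pressing down the near half of the red rocker on the unit's console, then press the two blue catch buttons fully down together, one fingertip on each, and keep both down for about three seconds while the amber hood starts to rise on its spring and lifts clear of its catches. Then let go, leave the hood to rise by itself until it stands fully open, and touch neither the hood nor the timer knob nor the things lying about.

Things in the scene. Friction and masses are not known exactly. Their poses are not given: they have to be found in the camera images.
- unit: Light-curing unit, fixed: white box 360 mm deep (x), 300 mm wide (y), a flat grey console 80 mm above the bench along its front, an amber see-through hood behind it. Origin: centre of its underside; +x from its front to its hinge, +y to its left seen from the robot. The hood's front edge is 75 mm behind the line of the buttons and slopes back; its top is 187 mm above the bench.
- left_key_top (a point): Centre of the top of the left (+y) blue catch button: round, 22 mm across, standing 12 mm above the console (92 mm above the bench) when up; it moves with the button. The other button is 60 mm away along the unit's y, at the same height. Between the two, the console is bare.
- right_key_top (a point): Centre of the top face of the right (-y) blue catch button, the same as the left one.
- left_key (a joint): How far the left button is pressed, m: 0 up, 0.008 fully down on its stop (top 4 mm above the console). Spring: about 1.5 N at the start, 5 N at the bottom. Its catch lets go beyond 0.0045 and comes back when the button is let up.
- right_key (a joint): The same for the right button.
- hood: The amber hood, hinged at the back. Origin: middle of the underside of its front edge, 82 mm above the bench when shut, 265 mm when fully open. Shut while either catch is in. With both buttons down a damped spring lifts the edge at about 20 mm/s: 1 to 2 s until clear of the catches 32 mm up, 8 to 11 s until open. Let go before that, a safety step catches it; later it goes on alone, up and back.
- rocker (a joint): The red lamp rocker, rad: 0 on (far half down, near half sticking up 7 mm), 0.4 off (near half pressed down level). It stays where it is left. It sits on the console 75 mm to the left of the left button, is 26 mm wide (y) and 36 mm long (x) and takes about 3 N.
- rocker_near (a point): A point fixed to the unit: the middle of the rocker's near (robot side) half as it lies when off, 88 mm above the bench, 8 mm above the console. Pressing this half down to this height switches off. It is 10 mm nearer to the robot than the rocker's pivot.
- timer (a joint): Angle of the black timer knob, rad (38 mm wide, 19 mm high, 75 mm to the right of the right button). To be left as it stands.
- pin_cup: Small aluminium cup of brass pins, 30 mm wide, 33 mm high with the pins, loose on the console between the buttons and the hood, at least 40 mm behind the line of the buttons. Origin at the centre of its underside. Leave alone.
- resin_bottle: Amber bottle, 58 mm wide, 105 mm high, loose on the bench beside the unit, upright. Origin at the centre of its underside. Leave alone.
- paste_jar: Grey jar with white cap, 60 mm wide, 50 mm high, loose beside the unit. Origin at the centre of its underside. Leave alone.
- arch_model: Cream-coloured horseshoe-shaped printed dental model, 65 mm wide, 22 mm high, loose beside the unit. Origin on its underside. Leave alone.
- mixing_bowl: Green mixing bowl, 84 mm wide, 45 mm high, loose beside the unit. Origin at the centre of its underside. Leave alone.
- spatula: Plaster spatula 165 mm long with wooden handle, lying loose on the bench in front of the unit, left. Origin on its underside near its middle. Leave alone.
- brush: Blue-handled brush 160 mm long, lying loose on the bench in front of the unit, right. Origin on its underside near its middle. Leave alone.
- timer_mark (a point): The white pointer's outer end on the timer knob's top, 13 mm off its axis.

How it is judged:
By the outcome, as a careful person would: the job done as asked, in the order asked, and still so for the second after the job is handed in, with the robot touching nothing.
It also fails if it takes over 54 s, if anything falls off the work surface, if the arm or the gripper's body presses on something with over 40 N, if the wrist force passes 120 N, or if a joint passes its speed limit or range.

## Working session

There is one attempt and no reset: what is moved stays moved. The work goes in short steps, Python scripts to look and compute and a shell command to move; the robot and the scene stay as the last step left them, time stands still between calls to the robot, and variables do not carry over. Pictures are saved under pics/ and viewed, and the job is handed in when it is done.

```bash
ls; mkdir -p pics
python3 - <<'E'
from workcell import bot
import cv2
s=bot.read_state(); print({k:(v if not hasattr(v,'round') else v) for k,v in s.items()})
for n in ("scene","side"):
    im=bot.read_camera(n); cv2.imwrite(f"pics/{n}0.png",cv2.cvtColor(im,cv2.COLOR_RGB2BGR))
    print(bot.camera_model(n))
E
```

```text
pics
{'time': 0.0, 'q': array([-1.29991177e+00,  2.64748795e-01,  1.60531874e+00,  3.55344041e-05,
        1.27370083e+00, -3.69078396e-02]), 'joint_vel': array([ 0.00099798,  0.00032663,  0.00089686,  0.00031856, -0.00130469,
       -0.00144508]), 'joint_torque': array([-2.62515587e-04, -5.15112627e+01, -3.67314649e+01, -2.80512804e-04,
        1.27617235e-02, -8.20471456e-06]), 'tool_pos': array([ 0.20440669, -0.64296481,  0.40339439]), 'tcp_rot': array([-3.10232649e+00, -4.81224930e-01,  3.45681150e-04]), 'wrist_force': array([-0.72513814,  0.2042115 ,  0.50707163]), 'torque': array([ 0.02248146, -0.00946998,  0.00287393]), 'width': 0.9965141412965838}
{'intrinsics': array([[383.12461251,   0.        , 253.91477841],
       [  0.        , 383.12461251, 191.44241021],
       [  0.        ,   0.        ,   1.        ]]), 'rvec': array([ 2.3306949 ,  0.64241285, -0.26903616]), 'tvec': array([-0.48863427, -0.11883156,  1.07888038])}
{'intrinsics': array([[348.54425735,   0.        , 257.58246973],
       [  0.        , 348.54425735, 190.27541034],
       [  0.        ,   0.        ,   1.        ]]), 'rvec': array([ 2.31607134, -0.12586679,  0.03656469]), 'tvec': array([-0.56443414,  0.14551007,  0.76395624])}
```

View pics/scene0.png

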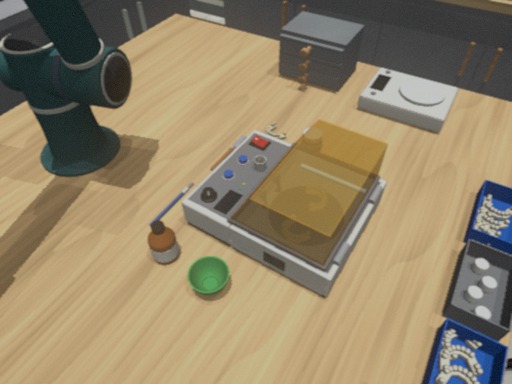

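View pics/side0.png

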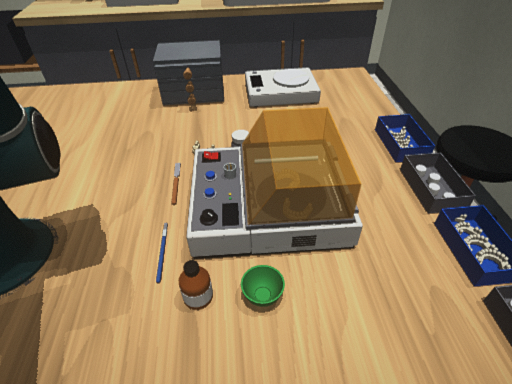

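Both views show the unit with its console on the robot's side: red rocker at (259,142) in scene and (211,156) in side, and two blue buttons next to it. I'll enlarge both.

Run:
```python
import cv2
a=cv2.imread("pics/scene0.png")[120:220,180:290]; cv2.imwrite("pics/c1.png",cv2.resize(a,None,fx=6,fy=6,interpolation=cv2.INTER_CUBIC)[:600])
a=cv2.imread("pics/side0.png")[140:235,180:260]; cv2.imwrite("pics/c2.png",cv2.resize(a,None,fx=6,fy=6,interpolation=cv2.INTER_CUBIC))
```

```text
(no output)
```

View pics/c1.png

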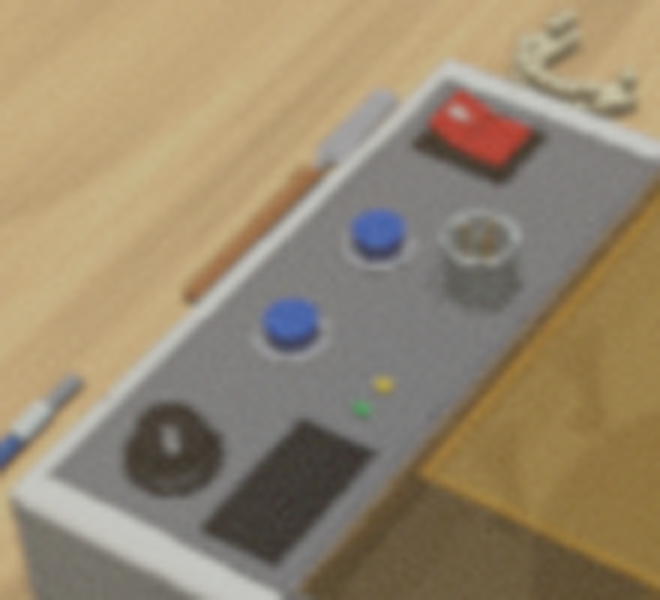

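View pics/c2.png

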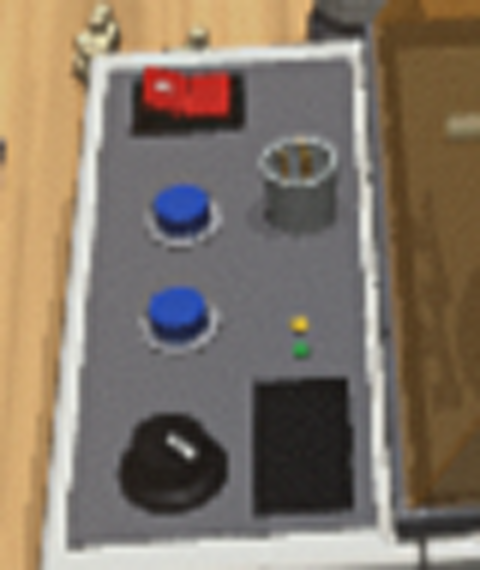

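Button tops in the scene crop are left (379,228) and right (292,315), and in the side crop left (183,203) and right (179,306). The rocker is about (484,133) and (188,95), and the knob axis is (174,440) and (174,452). The pin cup stands behind and to the left of the left button.

```bash
cat > h.py <<'E'
from workcell import bot
import numpy as np, cv2
def ray(cm,uv):
    R=cv2.Rodrigues(np.array(cm["rvec"]))[0]; t=np.array(cm["tvec"]).ravel()
    d=R.T@np.linalg.inv(cm["intrinsics"])@np.array([uv[0],uv[1],1.]); return -R.T@t,d
def atz(cm,uv,z):
    c,d=ray(cm,uv); return c+d*(z-c[2])/d[2]
def proj(cm,P):
    return cv2.projectPoints(np.array(P,float).reshape(-1,3),np.array(cm["rvec"]),np.array(cm["tvec"]),np.array(cm["intrinsics"]),None)[0][:,0]
def tri(l):
    A=0;b=0
    for cm,uv in l:
        c,d=ray(cm,uv); d=d/np.linalg.norm(d); M=np.eye(3)-np.outer(d,d); A=A+M; b=b+M@c
    return np.linalg.solve(A,b)
E
python3 - <<'E'
from h import *
S=bot.camera_model("scene");D=bot.camera_model("side")
f=lambda p,o:((p[0]+.5)/6-.5+o[0],(p[1]+.5)/6-.5+o[1])
for n,a,b,z in [("L",(379,228),(183,203),.092),("R",(292,315),(179,306),.092),("rock",(484,133),(188,95),.09),("knob",(174,435),(174,452),.099),("cuprim",(481,238),(299,160),.11)]:
    a=f(a,(180,120));b=f(b,(180,140))
    print(n,atz(S,a,z).round(4),atz(D,b,z).round(4),tri([(S,a),(D,b)]).round(4))
E
```

```text
L [0.4704 0.1178 0.092 ] [0.4687 0.119  0.092 ] [0.4688 0.1201 0.0903]
R [0.4678 0.0596 0.092 ] [0.4671 0.0596 0.092 ] [0.467  0.0607 0.0908]
rock [0.4757 0.1905 0.09  ] [0.4708 0.1916 0.09  ] [0.4706 0.1991 0.0831]
knob [ 0.4696 -0.0187  0.099 ] [ 0.466  -0.0213  0.099 ] [ 0.465  -0.0137  0.0914]
cuprim [0.5182 0.1164 0.11  ] [0.5154 0.1179 0.11  ] [0.5157 0.1206 0.1068]
```

```bash
cat >> h.py <<'E'
from scipy.spatial.transform import Rotation as Ro
def delta(pos,R):
    """row shift (cm) and turn from measured pose to target pos, R (Rotation)"""
    s=bot.read_state(); R0=Ro.from_rotvec(s["tcp_rot"])
    return (R0.inv().apply(np.array(pos)-s["tool_pos"])*100).round(2),(R0.inv()*R).as_rotvec().round(4)
def down(psi,flip=False):
    # tool z down, tool y along +-unit y
    y=np.array([-np.sin(psi),np.cos(psi),0])*(-1 if flip else 1); z=np.array([0,0,-1.]); x=np.cross(y,z)
    return Ro.from_matrix(np.c_[x,y,z])
E
python3 - <<'E'
from h import *
s=bot.read_state(); R0=Ro.from_rotvec(s["tcp_rot"]);print(R0.as_matrix().round(3))
W=bot.camera_model("wrist"); Rc=cv2.Rodrigues(W["rvec"])[0]; c=-Rc.T@W["tvec"]
print("cam in tool",R0.inv().apply(c-s["tool_pos"]).round(4), "cam axes in tool\n",(R0.as_matrix().T@Rc.T).round(3),W["intrinsics"])
for fl in (0,1): 
    print(delta((.45,.09,.40),down(-.035,fl)), delta((.45,-.35,.42),down(-.035,fl)))
E
```

```text
[[ 0.953  0.303 -0.001]
 [ 0.303 -0.953  0.002]
 [ 0.    -0.002 -1.   ]]
cam in tool [ 0.076  -0.0009  0.0303] cam axes in tool
 [[ 0.    -0.955 -0.297]
 [ 1.     0.001 -0.001]
 [ 0.001 -0.297  0.955]] [[302.69093054   0.         252.82041151]
 [  0.         302.69093054 188.68944252]
 [  0.           0.           1.        ]]
(array([ 45.61, -62.41,   0.48]), array([-4.0000e-04, -3.0000e-03, -2.7989e+00])) (array([ 32.28, -20.49,  -1.61]), array([-4.0000e-04, -3.0000e-03, -2.7989e+00]))
(array([ 45.61, -62.41,   0.48]), array([-2.100e-03,  3.000e-04,  3.427e-01])) (array([ 32.28, -20.49,  -1.61]), array([-2.100e-03,  3.000e-04,  3.427e-01]))
```

```bash
python3 -m jog '[[[0.47,32.3,-20.5,-1.6,0,0,-2.8],[0.47,32.3,-20.5,-1.6,0,0,-2.8],[0.47,32.3,-20.5,-1.6,0,0,-2.8],[0.47,32.3,-20.5,-1.6,0,0,-2.8],[0.47,32.3,-20.5,-1.6,0,0,-2.8],[0.47,32.3,-20.5,-1.6,0,0,-2.8],[0.47,45.6,-62.4,0.5,0,0,-2.8],[0.47,45.6,-62.4,0.5,0,0,-2.8],[0.47,45.6,-62.4,0.5,0,0,-2.8],[0.47,45.6,-62.4,0.5,0,0,-2.8],[0.47,45.6,-62.4,0.5,0,0,-2.8],[0.47,45.6,-62.4,0.5,0,0,-2.8]]]' 40
python3 - <<'E'
from h import *
print(bot.read_state()["q"].round(3),delta((.45,.09,.40),down(-.035)))
E
```

```text
time: 1.6
tool_pos: [0.4486, 0.0204, 0.4027]
tcp_rot: [0.895, 3.011, 0.0]
wrist_force: [0.5, 0.5, -0.4]
width: 0.531
[-0.01  -0.174  2.064  0.     1.251 -1.003] (array([3.69, 5.91, 0.27]), array([ 1.00e-04,  2.00e-04, -5.43e-01]))
```

```bash
python3 -m jog '[[[0.47,3.7,5.9,0.3,0,0,-0.543],[0.47,3.7,5.9,0.3,0,0,-0.543],[0.47,3.7,5.9,0.3,0,0,-0.543],[0.47,3.7,5.9,0.3,0,0,-0.543],[0.47,3.7,5.9,0.3,0,0,-0.543]]]' 40
python3 - <<'E'
from h import *
im=bot.read_camera("wrist"); cv2.imwrite("pics/w1.png",cv2.cvtColor(im,cv2.COLOR_RGB2BGR))
s=bot.read_state(); print(s["q"].round(3),s["tool_pos"],delta((.45,.09,.40),down(-.035)))
E
```

```text
time: 2.22
tool_pos: [0.4508, 0.0879, 0.3997]
tcp_rot: [-0.069, -3.14, 0.0]
wrist_force: [0.0, 0.5, 0.2]
width: 0.529
[ 0.138 -0.151  2.05   0.     1.243 -1.389] [0.45082916 0.08778586 0.3998135 ] (array([ 0.09,  0.22, -0.02]), array([-0.    , -0.0003, -0.0087]))
```

View pics/w1.png

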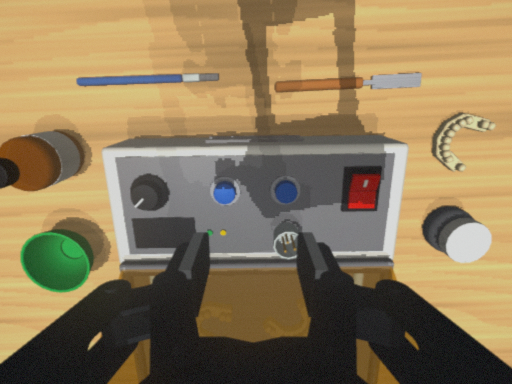

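The wrist view shows the whole console: the right button near (225,191), the left near (286,189), the rocker at (362,190), the knob at (148,193), the cup at (287,240), and both finger tips at about (197,240) and (309,240).

Run:
```python
import cv2
I=cv2.imread("pics/w1.png")
cv2.imwrite("pics/c3.png",cv2.resize(I[150:250,195:325],None,fx=6,fy=6,interpolation=cv2.INTER_CUBIC))
cv2.imwrite("pics/c4.png",cv2.resize(I[130:230,320:420],None,fx=6,fy=6,interpolation=cv2.INTER_CUBIC))
cv2.imwrite("pics/c5.png",cv2.resize(I[215:315,160:350],None,fx=4,fy=4,interpolation=cv2.INTER_CUBIC))
```

```text
(no output)
```

View pics/c3.png

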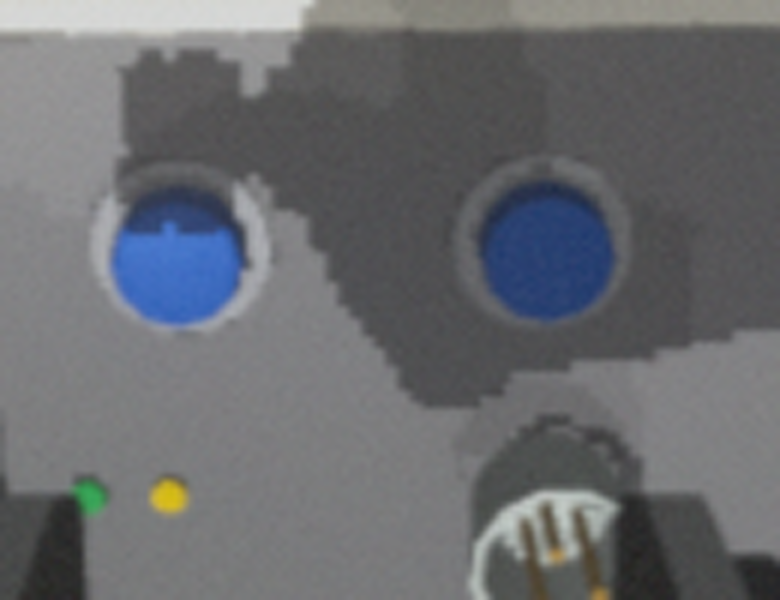

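View pics/c4.png

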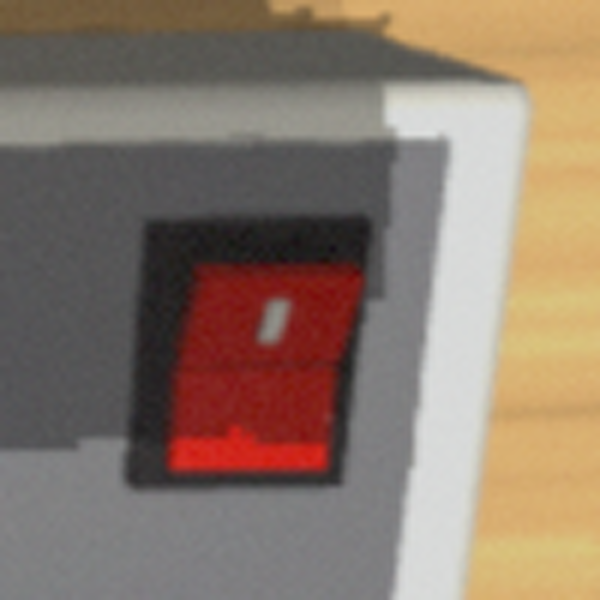

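View pics/c5.png

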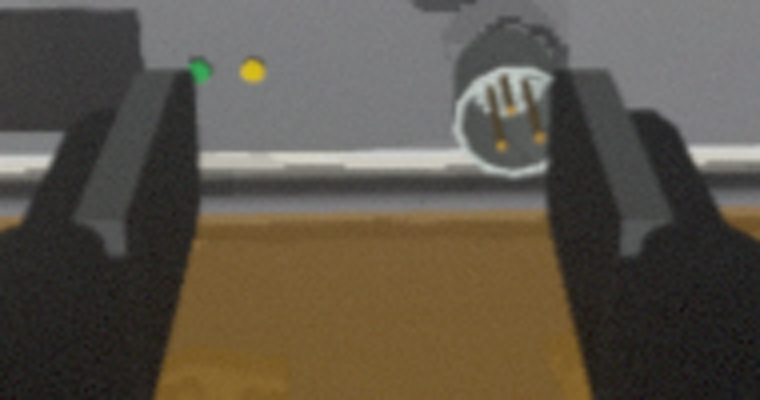

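The button tops sit at crop pixels right (177,257) and left (548,252). The rocker frame corners are (148,218), (372,218), (342,488) and (128,488). The pad tips at crop c5 row 70 span x 150–193 and 555–605.

Run:
```python
from h import *
W=bot.camera_model("wrist"); s=bot.read_state()
f=lambda p,o,k:((p[0]+.5)/k-.5+o[0],(p[1]+.5)/k-.5+o[1])
R=atz(W,f((177,257),(195,150),6),.092);L=atz(W,f((548,252),(195,150),6),.092)
print("R",R.round(4),"L",L.round(4),np.linalg.norm(L-R))
fr=np.array([atz(W,f(p,(320,130),6),.081) for p in [(148,218),(372,218),(342,488),(128,488)]]);print(fr.round(4),fr.mean(0))
print("seam",[atz(W,f(p,(320,130),6),.09).round(4) for p in [(180,368),(343,366)]])
psi=-np.arctan2((L-R)[0],(L-R)[1]);psi=np.arctan2(-(L-R)[0],(L-R)[1]);print("psi",psi)
y=(L-R)/np.linalg.norm(L-R);print("pivot",L+75e-3*y)
R0=Ro.from_rotvec(s["tcp_rot"])
for z in (.173,.168,.163):
  zz=s["tool_pos"][2]-z
  print(z,[(R0.inv().apply(atz(W,f(p,(160,215),4),zz)-s["tool_pos"])*1000).round(1)[:2] for p in [(150,70),(193,70),(555,70),(605,70)]])
print(s["width"])
```

```text
R [0.4635 0.0606 0.092 ] L [0.4653 0.1202 0.092 ] 0.05958195488302874
[[0.445  0.1785 0.081 ]
 [0.4466 0.2149 0.081 ]
 [0.4937 0.2137 0.081 ]
 [0.4921 0.1772 0.081 ]] [0.46934598 0.19606134 0.081     ]
seam [array([0.4679, 0.1821, 0.09  ]), array([0.4687, 0.2084, 0.09  ])]
psi -0.029517689138475002
pivot [0.46748439 0.19515746 0.092     ]
0.173 [array([  8.3, -27.8]), array([  8.3, -22.2]), array([ 8.2, 24.6]), array([ 8.2, 31. ])]
0.168 [array([ 10.6, -26.8]), array([ 10.6, -21.4]), array([10.6, 23.7]), array([10.6, 30. ])]
0.163 [array([ 13. , -25.8]), array([ 13. , -20.6]), array([13. , 22.9]), array([13. , 28.9])]
0.5313105726987085
```

Run:
```python
from h import *
print(delta((.457,.1955,.282),down(-.03)))
```

```text
(array([-0.15, 10.79, 11.78]), array([-0.    , -0.0003, -0.0137]))
```

```bash
python3 -m jog '[[[1,-0.15,10.8,4,0,0,-0.014],[1,-0.15,10.8,8,0,0,-0.014],[1,-0.15,10.8,11.8,0,0,-0.014],[1,-0.15,10.8,11.8,0,0,-0.014],[1,-0.15,10.8,11.8,0,0,-0.014],[1,-0.15,10.8,11.8,0,0,-0.014]]]' 40
python3 - <<'E'
from h import *
for n in ("wrist","side"):
    im=bot.read_camera(n); cv2.imwrite(f"pics/{n}2.png",cv2.cvtColor(im,cv2.COLOR_RGB2BGR))
a=cv2.imread("pics/side2.png")[100:235,160:260]; cv2.imwrite("pics/c6.png",cv2.resize(a,None,fx=4,fy=4,interpolation=cv2.INTER_CUBIC))
print(delta((.457,.1955,.261),down(-.03)))
E
```

```text
time: 3.02
tool_pos: [0.4581, 0.1957, 0.2846]
tcp_rot: [0.044, 3.137, 0.002]
wrist_force: [0.5, -0.4, 0.6]
width: 0.002
(array([ 0.09, -0.03,  2.32]), array([0.0015, 0.0038, 0.002 ]))
```

View pics/wrist2.png

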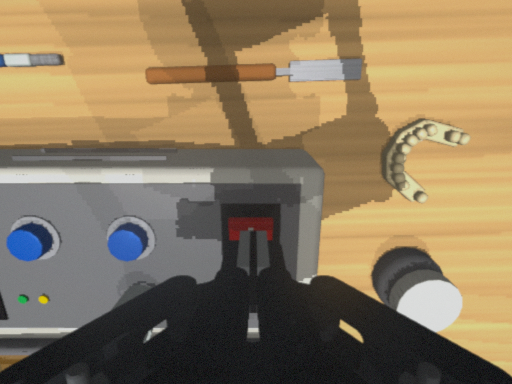

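View pics/c6.png

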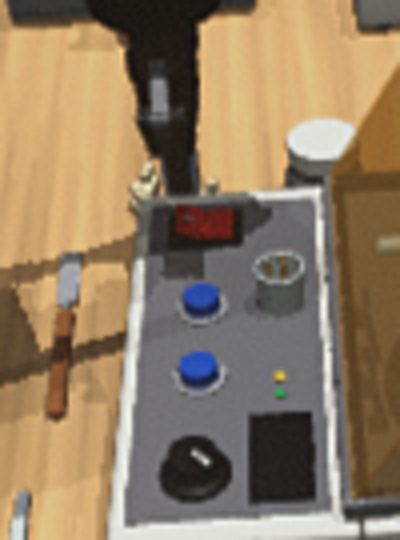

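The closed tip at (252,229) is over the rocker's near half, centred on the red (229–274, 218–240). I'll recheck the button and rocker positions from this closer view.

Run:
```python
from h import *
W=bot.camera_model("wrist"); s=bot.read_state();R0=Ro.from_rotvec(s["tcp_rot"])
for u in [(126,243),(28,243)]: print(atz(W,u,.092).round(4))
print("near edge",atz(W,(251,218),.094).round(4), "frame top",atz(W,(222,206),.081).round(4),atz(W,(281,206),.081).round(4))
print("tip corner px",proj(W,s["tool_pos"]+R0.apply([[.011,0,.173],[.011,.007,.173],[.011,0,.168]])))
```

```text
[0.4644 0.1216 0.092 ]
[0.4627 0.0636 0.092 ]
near edge [0.4497 0.1962 0.094 ] frame top [0.4468 0.1786 0.081 ] [0.4478 0.2145 0.081 ]
tip corner px [[250.86518888 227.26691739]
 [264.48023977 227.26427636]
 [250.81276031 231.46908453]]
```

```bash
python3 -m jog '[[[1,0.1,0,1.2,0,0,0],[1,0.1,0,1.7,0,0,0],[1,0.1,0,2.0,0,0,0],[1,0.1,0,2.15,0,0,0],[1,0.1,0,2.15,0,0,0]]]' 40
python3 - <<'E'
from h import *
s=bot.read_state();print(s["tool_pos"][2]-.173)
E
```

```text
time: 3.75
tool_pos: [0.4554, 0.196, 0.2612]
tcp_rot: [-0.042, -3.139, 0.001]
wrist_force: [-5.8, -0.4, 10.7]
width: -0.001
0.08816876916514771
```

```bash
python3 -m jog '[[[1,0,0,0.05,0,0,0],[1,0,0,0.05,0,0,0],[1,0,0,-1.5,0,0,0],[1,0,0,-4,0,0,0],[1,0,0,-7,0,0,0],[0.375,0,-10,-7,0,0,0],[0.375,0,-10,-7,0,0,0],[0.375,0,-10,-7,0,0,0],[0.375,0,-10,-7,0,0,0]]]' 40
python3 - <<'E'
from h import *
im=bot.read_camera("wrist"); cv2.imwrite(f"pics/wrist3.png",cv2.cvtColor(im,cv2.COLOR_RGB2BGR))
s=bot.read_state();print(s["width"])
E
```

```text
time: 4.88
tool_pos: [0.4533, 0.0961, 0.3308]
tcp_rot: [0.043, 3.141, 0.001]
wrist_force: [-0.5, 0.2, 0.0]
width: 0.627
0.6244014294201683
```

View pics/wrist3.png

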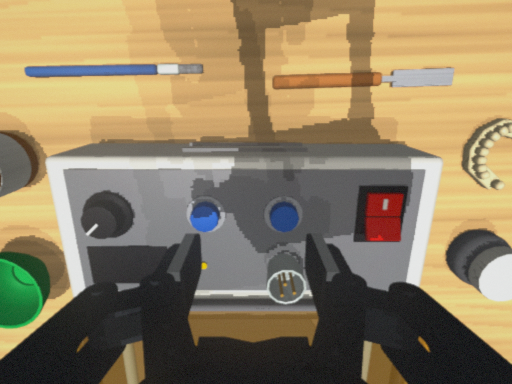

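The rocker at (384,216) looks different now. I'll enlarge it to confirm, and measure the tips and buttons.

Run:
```python
from h import *
I=cv2.imread("pics/wrist3.png")
cv2.imwrite("pics/c7.png",cv2.resize(I[175:250,350:415],None,fx=7,fy=7,interpolation=cv2.INTER_CUBIC))
cv2.imwrite("pics/c8.png",cv2.resize(I[190:310,150:350],None,fx=4,fy=4,interpolation=cv2.INTER_CUBIC))
im=bot.read_camera("side"); cv2.imwrite(f"pics/side3.png",cv2.cvtColor(im,cv2.COLOR_RGB2BGR))
cv2.imwrite("pics/c9.png",cv2.resize(cv2.imread("pics/side3.png")[140:180,190:240],None,fx=9,fy=9,interpolation=cv2.INTER_CUBIC))
```

```text
(no output)
```

View pics/c7.png

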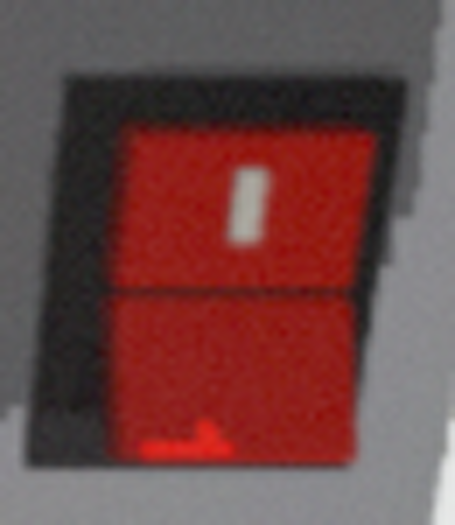

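View pics/c8.png

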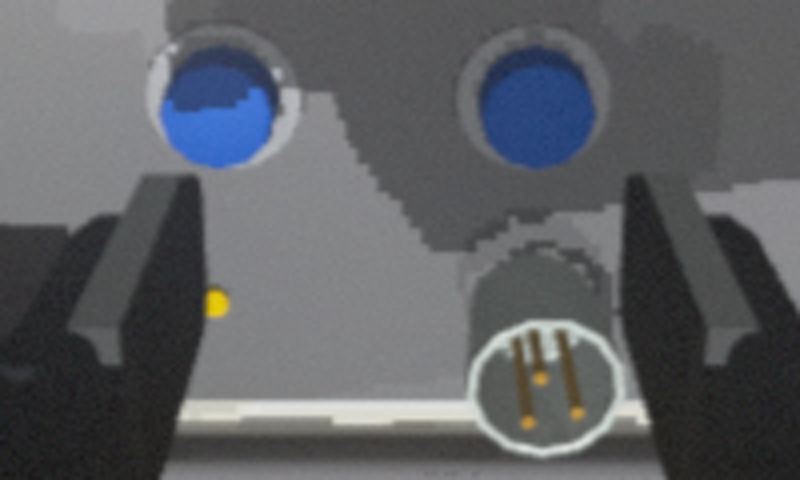

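View pics/c9.png

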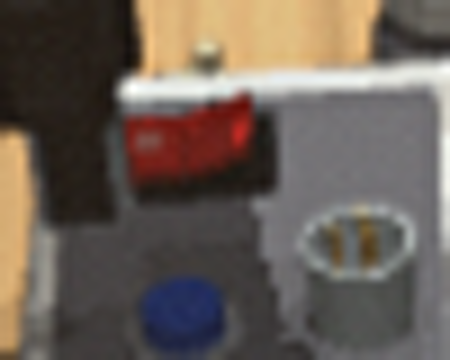

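Run:
```python
from h import *
W=bot.camera_model("wrist"); s=bot.read_state();R0=Ro.from_rotvec(s["tcp_rot"])
f=lambda p,o,k:((p[0]+.5)/k-.5+o[0],(p[1]+.5)/k-.5+o[1])
R=atz(W,f((220,113),(150,190),4),.092);L=atz(W,f((539,113),(150,190),4),.092);print(R.round(4),L.round(4),np.linalg.norm(L-R))
for z in (.173,.169,.165):
  zz=s["tool_pos"][2]-z
  print(z,[(R0.inv().apply(atz(W,f(p,(150,190),4),zz)-s["tool_pos"])*1000).round(1)[:2] for p in [(147,176),(195,176),(628,176),(682,176)]])
m=(L+R)/2; print(m,delta((m[0],m[1],.290),down(-.03)),s["tool_pos"],s["width"])
```

```text
[0.4638 0.0618 0.092 ] [0.4654 0.121  0.092 ] 0.05925450291026241
0.173 [array([  7.4, -33.4]), array([  7.4, -27.2]), array([ 7.4, 28.9]), array([ 7.4, 35.8])]
0.169 [array([  9.4, -32.4]), array([  9.4, -26.4]), array([ 9.3, 28.1]), array([ 9.3, 34.9])]
0.165 [array([ 11.3, -31.5]), array([ 11.3, -25.6]), array([11.3, 27.3]), array([11.3, 33.9])]
[0.46461062 0.09138199 0.092     ] (array([-1.14, -0.5 ,  4.06]), array([0.0004, 0.0004, 0.0039])) [0.45330732 0.09670797 0.33061379] 0.6218797015345928
```

```bash
python3 -m jog '[[[0.375,-1.2,-0.6,3,0,0,0.004],[0.375,-1.2,-0.6,5.5,0,0,0.004],[0.375,-1.2,-0.6,5.5,0,0,0.004],[0.375,-1.2,-0.6,5.5,0,0,0.004]]]' 40
python3 - <<'E'
from h import *
for n in ("wrist","side"):
    im=bot.read_camera(n); cv2.imwrite(f"pics/{n}4.png",cv2.cvtColor(im,cv2.COLOR_RGB2BGR))
a=cv2.imread("pics/wrist4.png")[190:300,130:380]; cv2.imwrite("pics/c10.png",cv2.resize(a,None,fx=3,fy=3,interpolation=cv2.INTER_CUBIC))
a=cv2.imread("pics/side4.png")[110:240,160:300]; cv2.imwrite("pics/c11.png",cv2.resize(a,None,fx=4,fy=4,interpolation=cv2.INTER_CUBIC))
E
```

```text
time: 5.48
tool_pos: [0.4653, 0.0903, 0.2761]
tcp_rot: [0.047, 3.141, 0.0]
wrist_force: [-0.5, 0.7, 0.7]
width: 0.623
```

View pics/c10.png

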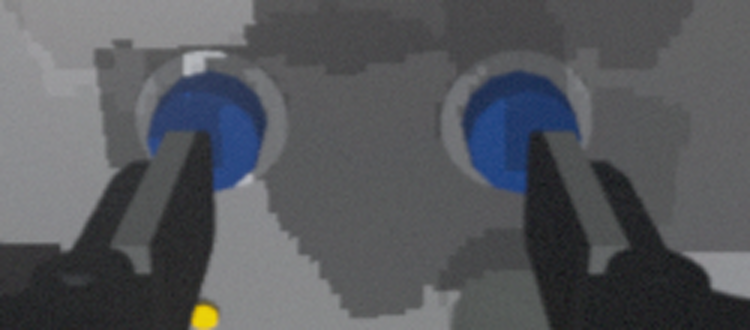

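View pics/c11.png

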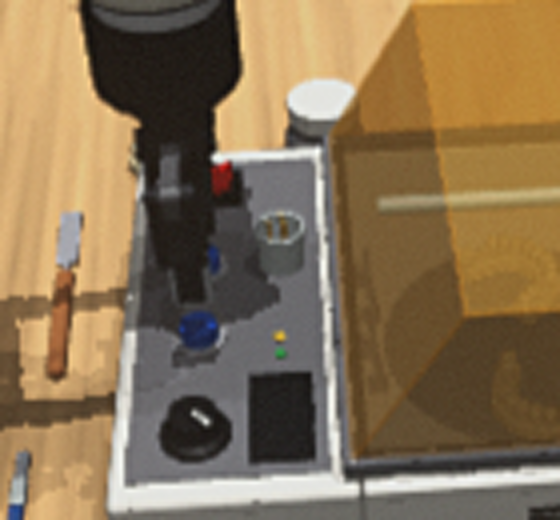

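The tips stand centred over both buttons, within about 1–2 mm after allowing for perspective. The cup and the hood are clear. Pressing now.

```bash
python3 -m jog '[[[0.375,0,0,1.2,0,0,0],[0.375,0,0,1.8,0,0,0],[0.375,0,0,2.3,0,0,0],[0.375,0,0,2.6,0,0,0],[0.375,0,0,2.6,0,0,0]]]' 40
python3 - <<'E'
from h import *
s=bot.read_state();print(s["wrist_force"],s["torque"],s["tool_pos"],s["width"])
E
```

```text
time: 6.2
tool_pos: [0.4657, 0.0899, 0.2535]
tcp_rot: [-0.048, -3.141, -0.0]
wrist_force: [-11.5, -0.8, 30.8]
width: 0.621
[-11.5007927   -0.79242665  30.8058052 ] [-0.22982304  2.03849626  0.03308633] [0.46567466 0.0898522  0.2534691 ] 0.621056916578753
```

```bash
python3 -m jog '[[[0.375,0,0,-0.05,0,0,0],[0.375,0,0,-0.05,0,0,0],[0.375,0,0,-0.05,0,0,0],[0.375,0,0,-0.05,0,0,0],[0.375,0,0,-0.05,0,0,0],[0.375,0,0,-0.05,0,0,0]]]' 40
python3 - <<'E'
from h import *
im=bot.read_camera("side"); cv2.imwrite(f"pics/side5.png",cv2.cvtColor(im,cv2.COLOR_RGB2BGR))
s=bot.read_state();print(s["wrist_force"],s["torque"],s["tool_pos"],s["width"])
E
```

```text
time: 6.95
tool_pos: [0.4656, 0.0898, 0.2535]
tcp_rot: [0.049, 3.141, 0.0]
wrist_force: [-10.1, -1.0, 26.9]
width: 0.623
[-10.58103845  -0.97109677  26.89735455] [-0.2058789   1.70061302  0.02997095] [0.46557616 0.08984079 0.25353758] 0.6275863004305053
```

View pics/side5.png

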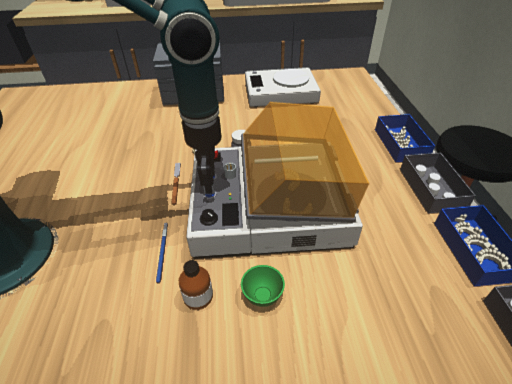

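The hood's front edge has lifted, its near corner now at about (249,212). The hold continues.

```bash
python3 -m jog '[[[0.375,0,0,0,0,0,0],[0.375,0,0,0,0,0,0],[0.375,0,0,0,0,0,0],[0.375,0,0,0,0,0,0],[0.375,0,0,0,0,0,0],[0.375,0,0,0,0,0,0],[0.375,0,0,0,0,0,0],[0.375,0,0,0,0,0,0],[0.375,0,0,0,0,0,0],[0.375,0,0,0,0,0,0],[0.375,0,0,0,0,0,0],[0.375,0,0,0,0,0,0]]]' 40
python3 - <<'E'
from h import *
im=bot.read_camera("side"); cv2.imwrite(f"pics/side6.png",cv2.cvtColor(im,cv2.COLOR_RGB2BGR))
cv2.imwrite("pics/c12.png",cv2.resize(cv2.imread("pics/side6.png")[90:260,170:380],None,fx=3,fy=3))
E
```

```text
time: 8.5
tool_pos: [0.4656, 0.0898, 0.2535]
tcp_rot: [0.049, 3.141, 0.0]
wrist_force: [-11.1, -1.3, 27.7]
width: 0.625
```

View pics/c12.png

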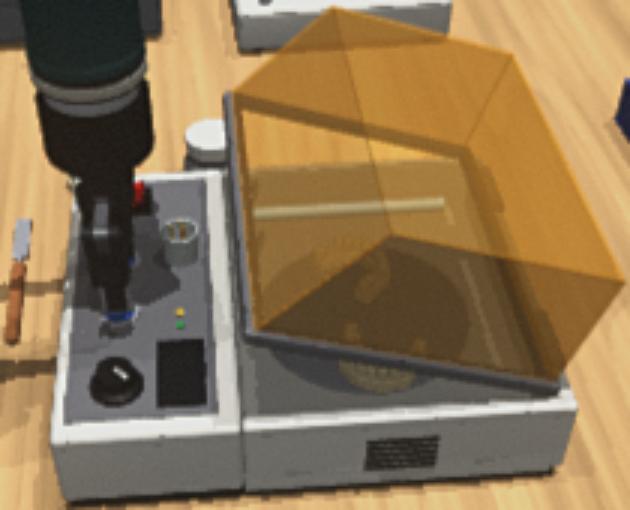

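The hood edge is well up, its near corner at about (252,202) in the full image against 217 at the start. I'll hold briefly to reach about 3 s, then lift straight up and draw back toward the robot.

```bash
python3 -m jog '[[[0.375,0,0,0,0,0,0],[0.375,0,0,0,0,0,0],[0.375,0,0,0,0,0,0],[0.375,0,0,0,0,0,0],[0.375,0,0,-1.5,0,0,0],[0.375,0,0,-3.5,0,0,0],[0.375,2,0,-6,0,0,0],[0.375,5,0,-9,0,0,0],[0.375,6,0,-12,0,0,0],[0.375,6,0,-12,0,0,0]]]' 40
python3 - <<'E'
from h import *
im=bot.read_camera("side"); cv2.imwrite(f"pics/side7.png",cv2.cvtColor(im,cv2.COLOR_RGB2BGR))
E
```

```text
time: 9.8
tool_pos: [0.4052, 0.0916, 0.3722]
tcp_rot: [0.048, 3.136, 0.001]
wrist_force: [-0.2, 0.2, -0.7]
width: 0.626
```

View pics/side7.png

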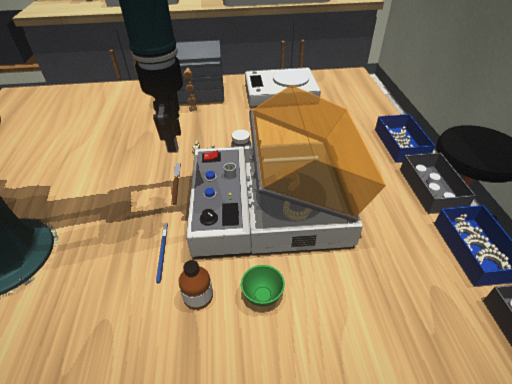

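The hood keeps rising after release, with its near corner now at about (262,190). The arm is clear, the buttons are up, and the rocker at (211,156) shows its far end raised. Now I'll wait for the hood to open fully.

```bash
for i in 1 2 3 4; do python3 -m jog '[[[0.375,0,0,0,0,0,0],[0.375,0,0,0,0,0,0],[0.375,0,0,0,0,0,0],[0.375,0,0,0,0,0,0],[0.375,0,0,0,0,0,0],[0.375,0,0,0,0,0,0],[0.375,0,0,0,0,0,0],[0.375,0,0,0,0,0,0],[0.375,0,0,0,0,0,0],[0.375,0,0,0,0,0,0],[0.375,0,0,0,0,0,0],[0.375,0,0,0,0,0,0]]]' 40 | head -1; done
python3 - <<'E'
from h import *
im=bot.read_camera("side"); cv2.imwrite(f"pics/side8.png",cv2.cvtColor(im,cv2.COLOR_RGB2BGR))
E
for i in 1 2 3; do python3 -m jog '[[[0.375,0,0,0,0,0,0],[0.375,0,0,0,0,0,0],[0.375,0,0,0,0,0,0],[0.375,0,0,0,0,0,0],[0.375,0,0,0,0,0,0],[0.375,0,0,0,0,0,0],[0.375,0,0,0,0,0,0],[0.375,0,0,0,0,0,0]]]' 40 | head -1; done
python3 - <<'E'
from h import *
for n in ("side","scene","wrist"):
    im=bot.read_camera(n); cv2.imwrite(f"pics/{n}9.png",cv2.cvtColor(im,cv2.COLOR_RGB2BGR))
a=cv2.imread("pics/side8.png");b=cv2.imread("pics/side9.png");d=cv2.absdiff(a,b).max(2);print((d>40).sum(), np.argwhere(d>40)[:5])
cv2.imwrite("pics/c13.png",cv2.resize(b[20:270,150:400],None,fx=2.3,fy=2.3))
E
```

```text
time: 11.35
time: 12.85
time: 14.35
time: 15.85
time: 16.9
time: 17.9
time: 18.9
0 []
```

View pics/c13.png

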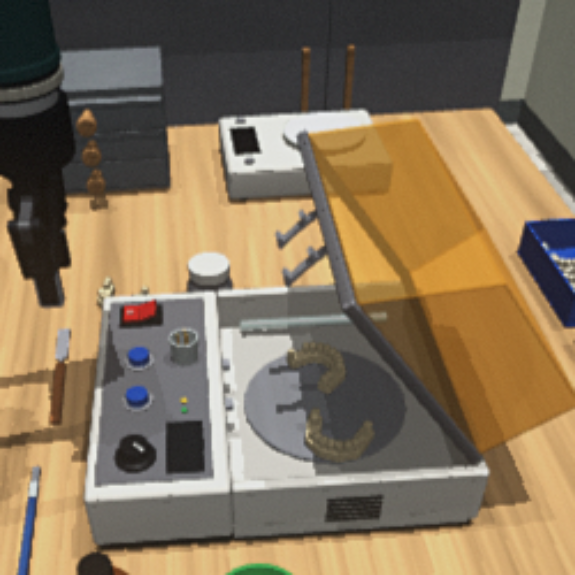

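View pics/scene9.png

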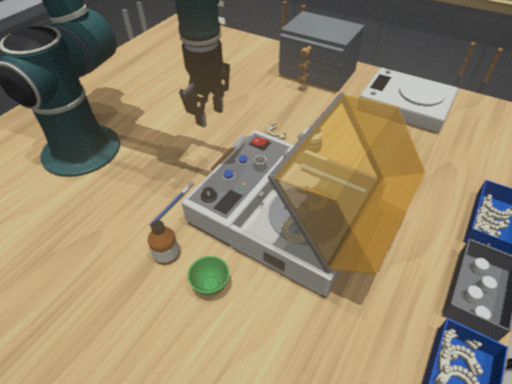

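View pics/wrist9.png

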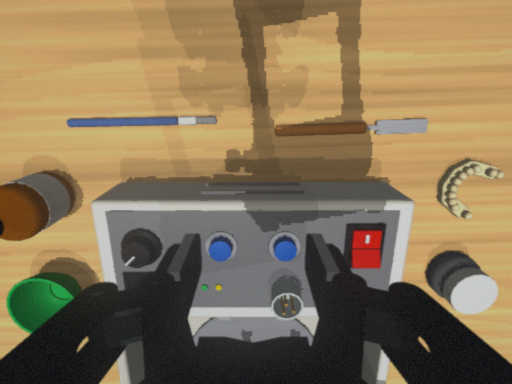

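The hood stands open and nothing moved between the last two pictures. I'll check the edge height by triangulating its front corners, at side (282.6,78.7) and (302.2,152.6) and scene (344,97) and (272,179), and compare the items with the first pictures.

Run:
```python
from h import *
S=bot.camera_model("scene");D=bot.camera_model("side")
a=tri([(S,(344,97)),(D,(282.6,78.7))]);b=tri([(S,(272,179)),(D,(302.2,152.6))]);print(a.round(3),b.round(3),np.linalg.norm(a-b))
for n in("scene","side"):
    A=cv2.imread(f"pics/{n}0.png");B=cv2.imread(f"pics/{n}9.png");d=(cv2.absdiff(A,B).max(2)>45).astype(np.uint8)
    print(n,{k:int(d[v[1]:v[3],v[0]:v[2]].sum()) for k,v in (dict(bottle=(145,215,182,265),bowl=(185,255,232,297),arch=(264,120,290,140),cup=(250,152,270,172),knob=(198,183,218,205)) if n=="scene" else dict(bottle=(175,260,215,310),bowl=(238,262,290,308),spat=(168,160,184,206),brush=(152,220,172,284),cup=(222,160,238,180),knob=(198,205,220,228))).items()})
```

```text
[0.653 0.227 0.261] [ 0.642 -0.053  0.262] 0.2805769748643156
scene {'bottle': 0, 'bowl': 0, 'arch': 0, 'cup': 3, 'knob': 0}
side {'bottle': 0, 'bowl': 0, 'spat': 310, 'brush': 0, 'cup': 0, 'knob': 0}
```

Edge height is about 262 mm, against 265 mm fully open. The spatula's pixel change is the arm's shadow, since it lies at the same place, about (177,183). Handing in.

```bash
python3 -c "
from workcell import bot
print(bot.read_state()['time'],bot.finish_job())"
```

```text
the job is handed in; nothing more can be done
19.05 None
```

The job is done and handed in at 19 s: the lamp is switched off and the hood stands open.

**What I did:** I pressed the near half of the red rocker down level with the closed fingertips, at about 11 N. Then I pressed both blue buttons onto their stops with one fingertip on each, at about 27–31 N in total, and held them about 3 s. The hood rose clear during the hold, and then I lifted off and drew the arm back towards the robot.

**Last checks:**
- **Hood:** its front edge triangulates to about 262 mm, against 265 mm fully open. It had stopped moving between the last two side pictures, about 3 s apart.
- **Rocker and buttons:** the rocker's far half is up, which means off, and both buttons are back up. I judged the rocker from the fingertip height (88 mm), the force and the pictures, not from a measured angle.
- **Knob and loose things:** the knob, cup, bottle, bowl, arch model and brush show no real change from the first pictures. The spatula's patch of the picture did change (310 pixels). I put that down to the arm's shadow, because the spatula lies in the same place. The jar I checked only by eye.
- **Arm:** it is clear of everything, and the last wrist force I read, just after drawing back, was about zero.

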